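# Park a paint pot in the top pocket of the sloped pot rack and close the keeper behind it

### The arm

A 6-joint arm with a two-finger parallel gripper is mounted at the origin on a cart in front of the work surface, level with it; the furniture and walls round the work are solid. World frame = base frame: x ahead of the robot, y to its left, z up, the work surface at z = 0. Lengths are in mm, angles in rad, forces in N, time in s.
With the tool pointing down it reaches from about 400 to 925 mm from the base axis. Payload 12.5 kg.
Tool frame: the origin (TCP) lies on the centre line of the jaws, within the pads' length; the fingertips stand 17 mm ahead of it and the grasp point (between the pads) lies 2 mm behind it; z points along the fingers, y is the line along which they close (so a half turn about z gives the same grasp; the last joint's range is limited). The gripper opens to 95 mm and grips with 3 to 60 N. Pads are 20 mm wide; open, the fingers measure 119 mm over their backs; the gripper's body (75 mm by 180 mm) begins 59 mm behind the grasp point.
Start: joints at [1.092, 0.491, 1.559, -0, 1.092, -0.106], TCP at [227.626, 582.096, 196.061] pointing down, gripper open.
Joint ranges: [-3.1, 3.1], [-0.84, 2.19], [0.05, 2.79], [-1.13, 4.28], [0.06, 2.93], [-2.69, 2.69]. Speed limits (rad/s): [2.22, 2.22, 2.79, 3.14, 3.14, 3.14].

### API

Orientations are given as [roll, pitch, yaw] about the fixed x, y, z axes, in that order (R = Rz(yaw) Ry(pitch) Rx(roll)).
In Python, from cell import env gives the robot as it stands.
- The arm moves only by the tool drive_tool, never from a script. Its argument "deltas" is text: rows parted by semicolons, each of 4 numbers parted by spaces: the shift along the world's x, y, z normalised to -1 to 1, where 1 is 100 mm, then the turn about the world's z normalised to -1 to 1, where 1 is 180 degrees. A call has 1 to 10 rows; each row shifts and turns the commanded pose from where the row before left it; what a row does not reach is not made up. A row lasts 1/12 s, in which the tool goes at most 41.7 mm and 7.16 degrees, less where a joint would pass 70% of its speed; a pose out of reach is approached as far as the arm can. A call with a number of a shift or a turn outside -1 to 1 is refused whole. A call with a gripper value outside its range is refused whole. "gripper" is the closure, from 0 (fully open) to 1 (shut), set as the call begins (left out, the last holds). The fingers move at their own pace and stop on an object; the grip force is fixed at half the most. Time passes only in rows, so rows that do not move let the fingers close. It gives the time, the measured TCP pose, the force, the opening and the grip force at its end, in the units of the state.
- env.state(): the state, without advancing time (a new reading comes with each control period).
- env.read_camera(name): name is "scene" or "top"; returns (picture, depth): 400x640x3 uint8, red, green, blue; 400x640 float32, mm along the optical axis (not along the pixel's ray), 0 where there is no reading.
- env.camera_params(name): a dict with "mtx" (3x3 intrinsics, pixels), "k1" (the pictures are not rectified: a ray, as slopes to the right and down, at radius r is drawn at 1 + k1 r^2 times it, then the intrinsics apply), "camera_from_world" (4x4, takes a point from world to camera coordinates). Camera axes: x right, y down, z forward; pixel columns grow to the right and rows downward; lengths in mm; the calibration is good to about 2 mm. A picture is of the moment at which its call begins. camera_params takes no time and is no camera call.
- env.job_done(): hands the job in; it is judged then, once.
The state is a dict: "t": time; "joints": joint angles; "qvel": joint speeds; "tau": joint torques, N m; "eef_pos": TCP position; "tcp_rot": TCP orientation; "ft_force": force on the tool from outside, world axes, zero at the start; "moment": the same for the moment, N m; "opening": opening from 0.0 (shut) to 1.0 (fully open); "grip_force": force on a finger pad.
Only numpy, scipy, OpenCV 4.12 (cv2) and the standard library are available. Lean on these libraries where they do the work, as an engineer would, in place of code of your own. Each camera call takes 0.05 s, during which the arm holds its last target. There are 200 camera calls.

### The job

Without gripping or lifting anything, push the brick-red paint pot with the black lid up its sloped gutter with the fingertips, over the crest, so that it rests in the pocket against the upper stop and cannot roll back. Then push the brass keeper bar, which points down the middle rib, round across that same gutter until it lies square behind the pot. Leave the green pot at the foot of the other gutter, and leave the other loose things on the table where they are.

Things in the scene. Friction and masses are not known exactly. Their poses are not given: they have to be found in the camera images.
- rack: Wooden paint pot rack, fixed to the table, 198 long, 122 wide, about 62 mm high. Origin: centre of its underside; x points uphill, y left, z up. Two parallel gutters, each 42 mm wide, centre lines at y = +35 and -35 mm; outer walls 5 mm thick; a rib 28 mm wide between them. Walls and rib stand 8 mm above the gutter floor.
- ramp (a point): Foot of the gutter floor (rack x = -100 mm, y = 0, 16 mm above the table); its x axis runs uphill along the 10 degree floor (height = 16 mm + 0.176 * (rack x + 100 mm)), z is square to the floor. A pot rolling on the floor has its middle 16 mm above this plane. Just uphill of here a low fence, 6 mm above the floor, keeps pots from rolling out.
- crest (a point): Rounded crest where the climbing floor ends: rack x = 55 mm, y = 0, 43 mm above the table, inside the rib. Past it, in each gutter, the floor drops 5 mm into a pocket that falls 8 degrees to the upper stop, a cross board with its face at rack x = 90 mm and its top 57 mm above the table.
- red_pot_mid (a point): Middle of the brick-red paint pot with the black lid: a cylinder 32 mm in diameter, 38 mm long, about 45 g, lying on its side across a gutter, axis along the rack's y. It starts at the foot of the left or the right gutter (it varies) against the low fence, middle at about rack x = -87 mm. It rolls freely, and back down if let go on the slope.
- green_pot_mid (a point): Middle of the green paint pot with the white lid, same size and lying the same way, at the foot of the other gutter. To be left there.
- seat_left (a point): Where the middle of a pot is when it rests in the pocket of the left (+y) gutter against the upper stop: rack x = 74 mm, y = 35 mm, 52 mm above the table.
- seat_right (a point): The same for the right (-y) gutter: rack x = 74 mm, y = -35 mm.
- keeper (a joint): Angle (rad) of the keeper bar about its pivot on the rib. 0: points downhill along the rib; positive: free end swung to the right (-y) gutter, negative: to the left (+y). Stops at -1.55 and +1.55, square across a gutter. Starts within 0.25 of 0, turns with light friction (a third of a newton at the peg) and stays where it is left.
- keeper_peg (a point): Middle of the black peg near the free end of the keeper bar, 46 mm from the pivot. Peg 9 mm in diameter; it rises 33 mm above the gutter floor. The brass bar is 50 mm long from the pivot, 8 mm wide, 7 mm high, its underside 12.5 mm above the gutter floor (measured square to it).
- keeper_pivot (a point): Pivot of the keeper bar at mid height of the bar: rack x = 46 mm, y = 0, 58 mm above the table; the hub is 13 mm in diameter, its top with the screw 25 mm above the gutter floor. The axis is square to the sloping floor.
- torch: Small black pocket torch, 22 x 79 x 22 mm, lying loose left of the rack; origin under the middle. Leave alone.
- sander: Purple sanding block, 34 x 64 x 10 mm, lying loose left of the rack; origin under the middle. Leave alone.
- glue: Upright black and blue glue bottle with a white tip, 23 x 32 x 83 mm, loose right of the rack; origin under the middle. Leave alone.
- lidded_pot: Small pigment pot with a black and teal lid, 36 mm in diameter, 21 mm high, standing loose right of the rack; origin under the middle. Leave alone.
- red_pot: The brick-red pot itself; origin at the middle of its base (one end of the cylinder), its z axis along its length towards the lid, 19 mm from the origin to the middle; the lid end points to the rack's left (+y).

How it is judged (in metres and radians):
On the way, in this order (a step that is already met when the one before it is completed fails the run):
1. the red pot rests in the pocket of its gutter, against the upper stop ((distance between red_pot_mid and seat_left below 0.007 m or distance between red_pot_mid and seat_right below 0.007 m)), for 0.2 s.
2. the keeper bar lies across the gutter of the red pot (((distance between red_pot_mid and seat_left below 0.007 m and value of joint keeper below -1.25 rad) or (distance between red_pot_mid and seat_right below 0.007 m and value of joint keeper above 1.25 rad))), for 0.2 s.
At the end, for the whole second after the job is handed in: The middle of the red pot is within 7 mm of the seat point of its gutter and at rest, the keeper bar is swung more than 1.25 rad over to that same gutter, and the green pot is within 15 mm of where it was (((distance between red_pot_mid and seat_left below 0.007 m and value of joint keeper below -1.25 rad) or (distance between red_pot_mid and seat_right below 0.007 m and value of joint keeper above 1.25 rad)) and linear speed of red_pot below 0.01 m/s and distance of green_pot_mid from where it was at the start of the episode below 0.015 m); the robot touches nothing.
It fails at once if the red pot is lifted more than 12 mm off the gutter floor (z of red_pot_mid in the frame of ramp above 0.028 m).
It fails at once if the green pot is moved more than 15 mm (distance of green_pot_mid from where it was at the start of the episode above 0.015 m).
It fails at once if a bystander (torch, sanding block, glue bottle, pigment pot) is moved more than 20 mm (distance of any of torch, sander, glue, lidded_pot from where it was at the start of the episode above 0.02 m).
It also fails if it takes over 51 s, if anything falls off the work surface, if the arm or the gripper's body presses on something with over 40 N, if the wrist force passes 120 N, or if a joint passes its speed limit or range.

## Working session

There is one attempt and no reset: what is moved stays moved. The work goes in short steps, Python scripts to look and compute and a tool call to move; the robot and the scene stay as the last step left them, time stands still between calls to the robot, and variables do not carry over. Pictures are saved under pics/ and viewed, at most 10 in all, crops included, and the job is handed in when it is done.

Besides the shell and the picture viewer there is one more tool, called after "Emit:" by a JSON object that holds its "name" and its "arguments". drive_tool: Moves the arm, as the interface text tells. Its arguments: {"type":"object","properties":{"deltas":{"type":"string"},"gripper":{"type":"number"}},"required":["deltas"]}

```bash
mkdir -p pics; ls; cat > h.py <<'E'
import numpy as np, cv2
from cell import env
def shot(n,f):
    p,d=env.read_camera(n); cv2.imwrite('pics/'+f+'.png',p[:,:,::-1]); np.savez('pics/'+f+'.npz',p=p,d=d); return p,d
def ray(n,u,v):
    c=env.camera_params(n);K=np.array(c['mtx']);T=np.array(c['camera_from_world'])
    x=cv2.undistortPoints(np.array([[[u,v]]],float),K,np.array([c['k1'],0,0,0]))[0,0]
    R=T[:3,:3];return -R.T@T[:3,3],R.T@np.array([x[0],x[1],1.])
def at(n,u,v,z):
    o,d=ray(n,u,v);return o+d*(z-o[2])/d[2]
def pix(n,P):
    c=env.camera_params(n);K=np.array(c['mtx']);T=np.array(c['camera_from_world'])
    return cv2.projectPoints(np.array(P,float).reshape(-1,1,3),cv2.Rodrigues(T[:3,:3])[0],T[:3,3],K,np.array([c['k1'],0,0,0,0.]))[0][:,0]
E
python3 - <<'E'
from h import *
for n in('scene','top'):
    shot(n,n+'0');c=env.camera_params(n);print(c)
print(env.state())
E
```

```text
pics
{'mtx': array([[500.16921834,   0.        , 327.28644455],
       [  0.        , 500.16921834, 199.94717518],
       [  0.        ,   0.        ,   1.        ]]), 'k1': -0.10642102910253845, 'camera_from_world': array([[ 5.77624867e-01, -8.16302340e-01,  4.39937688e-05,
        -2.16162113e+02],
       [-4.37345778e-01, -3.09516377e-01, -8.44350806e-01,
         3.71586240e+02],
       [ 6.89259155e-01,  4.87698782e-01, -5.35790738e-01,
         4.10304085e+02],
       [ 0.00000000e+00,  0.00000000e+00,  0.00000000e+00,
         1.00000000e+00]])}
{'mtx': array([[510.83375251,   0.        , 321.77553017],
       [  0.        , 510.83375251, 204.11632557],
       [  0.        ,   0.        ,   1.        ]]), 'k1': -0.09550827759934694, 'camera_from_world': array([[-2.78410612e-02, -9.99482841e-01, -1.60911667e-02,
         1.51952289e+02],
       [-9.95719584e-01,  2.91483058e-02, -8.77090949e-02,
         5.57605216e+02],
       [ 8.81327656e-02,  1.35803756e-02, -9.96016159e-01,
         8.75918549e+02],
       [ 0.00000000e+00,  0.00000000e+00,  0.00000000e+00,
         1.00000000e+00]])}
{'t': 0.1, 'joints': array([ 1.09241183e+00,  4.91499540e-01,  1.55937694e+00, -4.11179007e-05,
        1.09168617e+00, -1.05623912e-01]), 'qvel': array([-3.40471952e-05, -2.17058634e-03, -1.39743657e-03, -1.61497952e-03,
        5.80716907e-04,  2.17059642e-04]), 'tau': array([ 3.10821051e-03, -6.13619184e+01, -2.58603841e+01,  6.94082910e-02,
        4.70470986e-02, -7.34732134e-05]), 'eef_pos': array([227.51620897, 581.87711956, 195.52401161]), 'tcp_rot': array([-3.14062422e+00, -6.59978600e-05,  2.76885101e+00]), 'ft_force': array([0.2737821 , 0.61488245, 0.58015013]), 'moment': array([-0.0597857 , -0.00843159, -0.01760585]), 'grip_force': 0.0, 'opening': 0.9977656825615856}
```

View pics/top0.png

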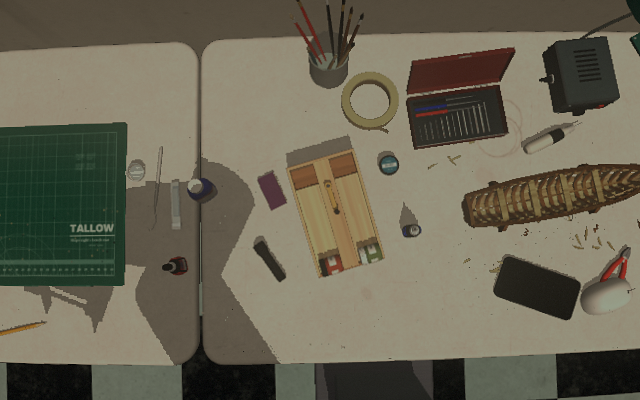

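View pics/scene0.png

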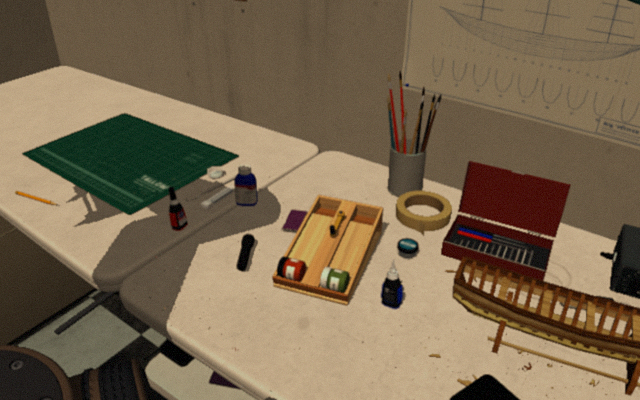

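The top view shows the rack (about u 287–383, v 137–278). The red pot is in the left gutter at about (331,263), the green one at (372,253), and the keeper near (333,195). I'll enlarge that part.

```bash
python3 - <<'E'
import cv2
a=cv2.imread('pics/top0.png')[135:285,270:400]; b=cv2.imread('pics/scene0.png')[185:305,265:395]
a=cv2.resize(a,None,fx=4,fy=4,interpolation=cv2.INTER_CUBIC);
cv2.imwrite('pics/c1.png',cv2.convertScaleAbs(a,alpha=1.5))
E
```

```text
(no output)
```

View pics/c1.png

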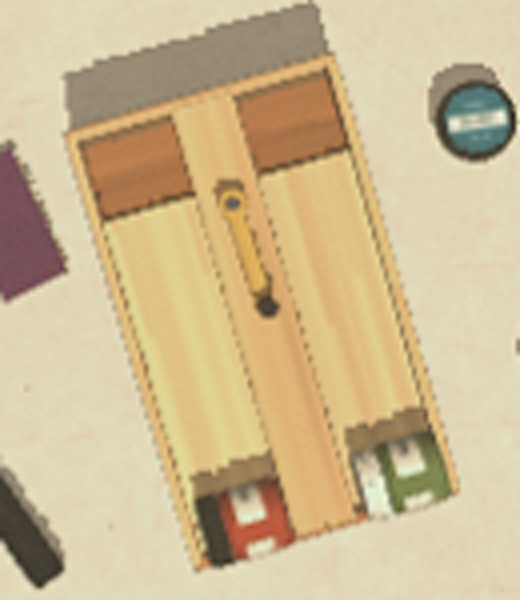

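The crop shows the rack corners at UL(66,133), UR(333,57), LR(458,492) and LL(197,570). The pivot screw is at (232,201) and the peg at about (266,303), so the keeper points almost straight downhill. The red pot is in the left gutter.

```bash
python3 - <<'E'
from h import *
D=np.load('pics/top0.npz')['d']
f=lambda a,b:(270+(a-1.5)/4,135+(b-1.5)/4)
P={}
for k,a,b,z in [('UL',66,133,57),('UR',333,57,57),('LR',458,492,24),('LL',197,570,24),('piv',232,201,66),('peg',266,303,71)]:
    u,v=f(a,b);P[k]=at('top',u,v,z);print(k,P[k].round(1))
for k,a,b in [('stop',200,92),('wallL',84,170),('rib',290,440),('gut',170,330),('redtop',255,505),('UL',72,138),('peg',266,303),('piv',232,201)]:
    u,v=f(a,b);o,d=ray('top',u,v);r=D[int(round(v)),int(round(u))];print(k,(o+d*r).round(1))
print(np.linalg.norm(P['UL']-P['UR']),np.linalg.norm(P['LL']-P['LR']),np.linalg.norm((P['UL']-P['LL'])[:2]),np.linalg.norm((P['UR']-P['LR'])[:2]))
up=P['UL']+P['UR']-P['LL']-P['LR'];le=P['UL']-P['UR']+P['LL']-P['LR']
print(np.arctan2(up[1],up[0]),np.arctan2(-le[0],le[1]))
c=(P['UL']+P['UR']+P['LL']+P['LR'])/4;print(c)
E
```

```text
UL [623.2 195.   57. ]
UR [652.8  79.4  57. ]
LR [464.5  29.3  24. ]
LL [433.8 144.6  24. ]
piv [590.5 124.6  66. ]
peg [546.5 111.6  71. ]
stop [639.4 137.   56.1]
wallL [610.3 189.4  33.4]
rib [489.4 102.4  31.3]
gut [538.5 153.2  36.6]
redtop [462.  118.6  48.8]
UL [620.3 192.2  60.9]
peg [546.7 111.6  68.3]
piv [590.3 124.6  67.5]
119.36021663905004 119.32421227160228 195.99738105165846 194.77924875279209
0.2599329181950543 0.25533957469304225
[543.58293954 112.09809023  40.5       ]
```

Emit:
{"name": "drive_tool", "arguments": {"deltas": "0.1 -0.29 0 0.0334;0.1 -0.29 0 0.0334;0.1 -0.29 0 0.0334;0.1 -0.29 0 0.0334;0.1 -0.29 0 0.0334;0.1 -0.29 0 0.0334;0.12 -0.29 0 0;0.12 -0.29 0 0;0.12 -0.29 0 0;0.12 -0.29 0 0", "gripper": 1}}

```text
t: 0.93
eef_pos: [335.8, 290.7, 196.0]
tcp_rot: [3.142, -0.0, -2.884]
ft_force: [0.0, 0.8, 0.9]
opening: 0.357
grip_force: 0.0
```

Emit:
{"name": "drive_tool", "arguments": {"deltas": "0.13 -0.29 -0.1 0;0.13 -0.29 -0.1 0;0.13 -0.29 -0.1 0;0.13 -0.29 -0.1 0;0.13 -0.29 -0.13 0;0.13 -0.29 -0.13 0;0 0 0 0;0 0 0 0"}}

```text
t: 1.6
eef_pos: [413.7, 116.9, 129.4]
tcp_rot: [3.141, -0.002, -2.888]
ft_force: [-0.7, -0.0, -0.4]
opening: 0.005
grip_force: 0.0
```

```bash
python3 - <<'E'
from h import *
shot('scene','s1');p,_=shot('top','t1')
print(env.state()['eef_pos'])
a=cv2.imread('pics/top0.png');
# red pot colour blob in both views
for n,f in(('top','top0'),('scene','scene0')):
    h=cv2.cvtColor(cv2.imread(f'pics/{f}.png'),cv2.COLOR_BGR2HSV)
    m=(((h[...,0]<8)|(h[...,0]>174))&(h[...,1]>140)&(h[...,2]>50)).astype(np.uint8)
    k,l,s,c=cv2.connectedComponentsWithStats(m)
    for i in range(1,k):
        if s[i,4]>40: print(n,s[i],c[i])
a=cv2.imread('pics/t1.png')[120:320,240:440];b=cv2.imread('pics/s1.png')[160:360,240:440]
cv2.imwrite('pics/c2.png',cv2.convertScaleAbs(cv2.resize(np.hstack([a,b]),None,fx=2,fy=2,interpolation=2),alpha=1.4))
E
```

```text
[413.40358246 118.39560486 130.15621487]
top [301   7  25  53 151] [311.82119205  30.22516556]
top [294  23  27  39 112] [307.0625  41.    ]
top [ 408   48  107   46 2642] [462.09576079  69.6317184 ]
top [434  88  46   8  98] [457.87755102  91.28571429]
top [415 109  33   8 113] [431.20353982 112.82300885]
top [600 256  27  26 259] [615.16602317 269.47104247]
top [326 259  17  15 101] [334.61386139 266.3960396 ]
scene [400  87   4  40 105] [401.62857143 105.98095238]
scene [389  89  11  63 197] [394.12690355 122.41116751]
scene [ 459  161  111   76 5299] [514.0990753  198.08095867]
scene [169 213   8  14  78] [172.82051282 219.24358974]
scene [457 216  96  33 794] [504.78967254 231.54156171]
scene [457 230  35  13 133] [473.7593985  236.36842105]
scene [442 242 103  38 939] [490.24387646 260.37593184]
scene [283 259  21  22 209] [293.68899522 267.81339713]
```

View pics/c2.png

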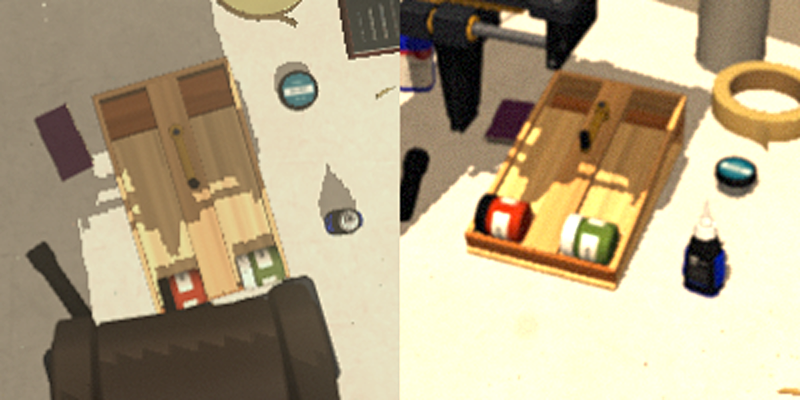

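The left crop shows the gripper just downhill of the red pot. The right crop shows a finger ending near scene pixel (269,224), but I expected the tip at about (274,243). I'll check that against the depth.

```bash
python3 - <<'E'
from h import *
e=env.state()['eef_pos'];print(pix('scene',[e,e+[0,0,-17]]))
d=np.load('pics/s1.npz')
for v in range(190,262,6):
    print(v,[int(x) for x in d['d'][v,252:300:6]],[d['p'][v,u].sum() for u in range(252,300,6)])
for u,v in[(258,218),(270,218),(270,224)]:
    o,r=ray('scene',u,v);print((o+r*d['d'][v,u]).round(1))
E
```

```text
[[273.199184   232.28008996]
 [273.9253524  242.19463771]]
190 [952, 638, 633, 631, 636, 1027, 1026, 1022] [np.uint64(180), np.uint64(190), np.uint64(20), np.uint64(17), np.uint64(12), np.uint64(262), np.uint64(292), np.uint64(309)]
196 [962, 1006, 640, 634, 641, 1004, 1004, 1002] [np.uint64(222), np.uint64(249), np.uint64(32), np.uint64(24), np.uint64(20), np.uint64(292), np.uint64(302), np.uint64(289)]
202 [969, 986, 645, 640, 648, 987, 987, 985] [np.uint64(230), np.uint64(291), np.uint64(9), np.uint64(62), np.uint64(29), np.uint64(302), np.uint64(285), np.uint64(288)]
208 [967, 969, 650, 646, 656, 969, 967, 964] [np.uint64(285), np.uint64(299), np.uint64(9), np.uint64(36), np.uint64(0), np.uint64(273), np.uint64(292), np.uint64(261)]
214 [949, 949, 657, 651, 662, 952, 936, 932] [np.uint64(287), np.uint64(291), np.uint64(23), np.uint64(6), np.uint64(1), np.uint64(283), np.uint64(200), np.uint64(86)]
220 [933, 933, 932, 657, 934, 933, 917, 920] [np.uint64(289), np.uint64(284), np.uint64(229), np.uint64(47), np.uint64(154), np.uint64(298), np.uint64(69), np.uint64(100)]
226 [915, 914
[... 385 characters left out ...]
t64(8), np.uint64(295), np.uint64(298), np.uint64(288), np.uint64(284), np.uint64(306), np.uint64(286), np.uint64(219)]
244 [850, 870, 870, 868, 873, 871, 873, 818] [np.uint64(36), np.uint64(295), np.uint64(282), np.uint64(295), np.uint64(445), np.uint64(282), np.uint64(382), np.uint64(245)]
250 [858, 856, 858, 859, 858, 854, 804, 812] [np.uint64(307), np.uint64(288), np.uint64(282), np.uint64(580), np.uint64(578), np.uint64(584), np.uint64(471), np.uint64(554)]
256 [843, 841, 841, 844, 844, 766, 804, 803] [np.uint64(295), np.uint64(288), np.uint64(572), np.uint64(578), np.uint64(574), np.uint64(438), np.uint64(332), np.uint64(496)]
[560.4 291.1   3. ]
[402.7 112.3 162.3]
[402.9 113.3 152.1]
```

```bash
python3 - <<'E'
from h import *
a=cv2.imread('pics/s1.png')[60:300,180:400]
cv2.imwrite('pics/c3.png',cv2.convertScaleAbs(cv2.resize(a,None,fx=2.5,fy=2.5,interpolation=2),alpha=2))
d=np.load('pics/s1.npz')['d']
for v in range(150,230,4):
    us=[u for u in range(200,330) if 0<d[v,u]<720]
    if us: print(v,us[0],us[-1],[ (lambda o,r:(o+r*d[v,u]).round(0).tolist())(*ray('scene',u,v)) for u in (us[len(us)//2],)])
E
```

```text
150 200 329 [[390.0, 100.0, 271.0]]
154 200 329 [[394.0, 92.0, 266.0]]
158 200 329 [[395.0, 90.0, 261.0]]
162 200 329 [[397.0, 103.0, 251.0]]
166 200 329 [[386.0, 103.0, 250.0]]
170 200 329 [[382.0, 91.0, 250.0]]
174 238 329 [[392.0, 86.0, 242.0]]
178 242 329 [[394.0, 75.0, 239.0]]
182 257 328 [[426.0, 110.0, 207.0]]
186 257 325 [[408.0, 105.0, 211.0]]
190 258 322 [[406.0, 105.0, 207.0]]
194 259 319 [[403.0, 106.0, 201.0]]
198 260 280 [[403.0, 109.0, 194.0]]
202 261 280 [[404.0, 110.0, 187.0]]
206 261 279 [[402.0, 110.0, 182.0]]
210 262 279 [[402.0, 109.0, 176.0]]
214 263 278 [[403.0, 110.0, 169.0]]
218 264 277 [[402.0, 110.0, 163.0]]
222 265 274 [[402.0, 113.0, 156.0]]
```

View pics/c3.png

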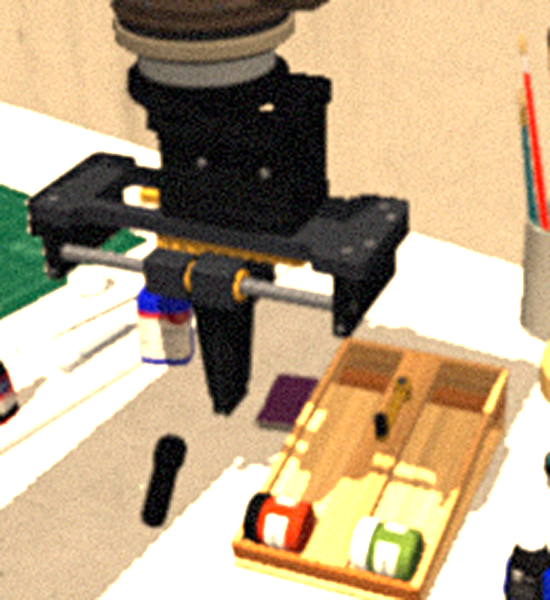

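The finger and the gripper body both appear about 40 mm higher than stated. I'll check the scene camera's calibration against the rack, and the tool against the top view.

```bash
python3 - <<'E'
from h import *
print(at('top',334.6,266.4,45),at('scene',293.7,267.8,40))
d=np.load('pics/scene0.npz')['d'];dt=np.load('pics/t1.npz')['d']
for u,v in[(293,268),(200,320),(250,330),(330,290),(295,222),(337,250),(400,330),(205,180)]:
    o,r=ray('scene',u,v);print('s',u,v,(o+r*d[v,u]).round(1))
for y in range(275,330,8):
    print(y,[ (lambda o,r:(o+r*dt[y,u]).round(0).tolist())(*ray('top',u,y)) for u in (275,300,330,360,395)])
E
```

```text
[452.45275549 116.75365545  45.        ] [452.85597651 118.2031056   40.        ]
s 293 268 [445.4 113.2  47.2]
s 200 320 [316.5 186.4   0.6]
s 250 330 [344.5 113.2   1.8]
s 330 290 [459.2  55.2  23.4]
s 295 222 [581.5 218.8  11. ]
s 337 250 [535.5  94.9  32. ]
s 400 330 [468.4 -59.9   0.6]
s 205 180 [604.1 482.8   0.7]
275 [[439.0, 222.0, 19.0], [437.0, 179.0, -2.0], [457.0, 124.0, 428.0], [457.0, 96.0, 440.0], [457.0, 65.0, 452.0]]
283 [[452.0, 176.0, 440.0], [451.0, 153.0, 438.0], [451.0, 125.0, 445.0], [450.0, 97.0, 451.0], [450.0, 66.0, 460.0]]
291 [[445.0, 175.0, 450.0], [444.0, 153.0, 449.0], [444.0, 125.0, 452.0], [443.0, 98.0, 456.0], [443.0, 67.0, 465.0]]
299 [[438.0, 175.0, 458.0], [438.0, 152.0, 455.0], [437.0, 125.0, 457.0], [437.0, 98.0, 462.0], [437.0, 68.0, 473.0]]
307 [[432.0, 174.0, 464.0], [431.0, 152.0, 460.0], [431.0, 125.0, 462.0], [430.0, 98.0, 463.0], [431.0, 69.0, 477.0]]
315 [[426.0, 174.0, 470.0], [424.0, 152.0, 462.0], [424.0, 125.0, 463.0], [423.0, 99.0, 464.0], [425.0, 70.0, 486.0]]
323 [[420.0, 173.0, 477.0], [417.0, 152.0, 465.0], [416.0, 126.0, 463.0], [416.0, 99.0, 465.0], [419.0, 71.0, 491.0]]
```

Both cameras agree on the table and the rack, so the visible tool really is about 35 mm higher than the numbers say. I'll descend behind the pot to the nominal height and look again.

Emit:
{"name": "drive_tool", "arguments": {"deltas": "0 0 -0.2 0;0 0 -0.2 0;0 0 -0.2 0;0 0 -0.15 0;0 -0.03 -0.1 0;0 0 0 0;0 0 0 0"}}

```text
t: 2.28
eef_pos: [413.4, 116.0, 45.3]
tcp_rot: [3.141, -0.0, -2.883]
ft_force: [-0.5, 0.1, -1.6]
opening: 0.003
grip_force: 0.0
```

```bash
cat > tip.py <<'E'
from h import *
import sys
def tip(f):
    p,d=shot('scene',f);s=env.state();e=s['eef_pos'];print('eef',e.round(1),'F',s['ft_force'].round(1),'nominal tip px',pix('scene',[e+[0,0,-17]]).round(0))
    u0,v0=pix('scene',[e+[0,0,-17]])[0]
    zc=(env.camera_params('scene')['camera_from_world']@np.r_[e,1])[2]
    for v in range(int(v0)-40,int(v0)+25,4):
        us=[u for u in range(int(u0)-30,int(u0)+30) if zc-45<d[v,u]<zc+20 and p[v,u].sum()<90]
        if us:
            q=[(lambda o,r:(o+r*d[v,u]).round(0).astype(int).tolist())(*ray('scene',u,v)) for u in (us[0]+1,us[len(us)//2],us[-1]-1)]
            print(v,us[0],us[-1],q)
if __name__=='__main__': tip(sys.argv[1])
E
python3 tip.py s2
```

```text
eef [413.7 115.9  45.7] F [ 0.1 -1.1  0.4] nominal tip px [[279. 288.]]
248 265 281 [[399, 121, 111], [403, 117, 110], [413, 107, 109]]
252 266 282 [[399, 119, 105], [402, 109, 107], [416, 109, 99]]
256 266 282 [[399, 120, 98], [403, 111, 99], [417, 110, 90]]
260 267 282 [[400, 120, 89], [403, 109, 93], [417, 111, 82]]
264 268 282 [[401, 119, 82], [402, 109, 87], [422, 116, 70]]
268 270 279 [[402, 117, 75], [402, 109, 79], [412, 113, 70]]
272 271 277 [[402, 116, 68], [402, 112, 70], [405, 111, 68]]
```

The visible tip is at z ≈ 66, against 29 nominal. A gentle touch on the pot will show which is right: 24 mm uphill.

Emit:
{"name": "drive_tool", "arguments": {"deltas": "0.06 0.015 0 0;0.06 0.015 0 0;0.06 0.015 0 0;0.06 0.015 0 0;0 0 0 0"}}

```text
t: 2.75
eef_pos: [439.3, 121.4, 45.3]
tcp_rot: [-3.141, 0.002, -2.885]
ft_force: [-0.8, -0.4, 0.1]
opening: 0.006
grip_force: 0.0
```

```bash
python3 tip.py s3; python3 - <<'E'
from h import *
for f in('scene0','s1','s3'):
    h=cv2.cvtColor(cv2.imread(f'pics/{f}.png'),cv2.COLOR_BGR2HSV)[240:300,270:320]
    m=((h[...,0]<8)|(h[...,0]>174))&(h[...,1]>140)&(h[...,2]>50);print(f,m.sum(),np.argwhere(m).mean(0)+[240,270])
a=cv2.imread('pics/s3.png')[140:320,200:420]
cv2.imwrite('pics/c4.png',cv2.convertScaleAbs(cv2.resize(a,None,fx=3,fy=3,interpolation=2),alpha=2))
E
```

```text
eef [438.3 121.2  45.1] F [ 0.  -0.7  0.4] nominal tip px [[286. 278.]]
238 274 291 [[426, 127, 109], [428, 120, 111], [442, 114, 105]]
242 275 291 [[427, 127, 101], [428, 114, 106], [444, 115, 96]]
246 276 291 [[426, 125, 95], [428, 114, 99], [444, 116, 88]]
250 277 290 [[427, 124, 89], [429, 115, 91], [442, 116, 82]]
254 277 289 [[426, 124, 81], [428, 116, 84], [438, 115, 78]]
258 279 287 [[428, 123, 73], [428, 116, 76], [436, 118, 70]]
262 279 286 [[428, 122, 66], [429, 117, 68], [446, 129, 50]]
266 279 304 [[439, 133, 46], [440, 130, 47], [462, 107, 43]]
270 278 304 [[435, 132, 41], [438, 129, 40], [461, 107, 35]]
274 278 302 [[435, 133, 32], [436, 128, 35], [453, 104, 35]]
278 300 301 [[452, 104, 27], [452, 104, 27], [449, 103, 30]]
scene0 211 [267.90995261 293.73933649]
s1 249 [268.48995984 294.77108434]
s3 245 [268.59183673 294.9877551 ]
```

View pics/c4.png

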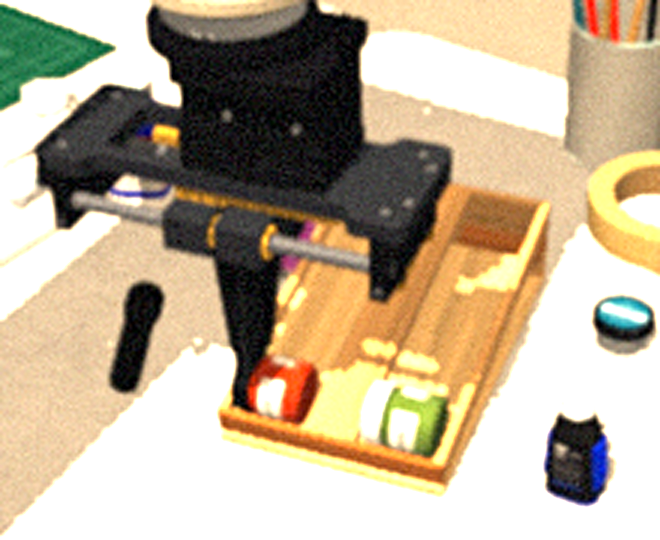

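The red pot at scene (295,268) has not moved, and the finger ends above and behind it. So the real tip is about 20 mm above the reported TCP z, and x and y are right. I'll back off and go down by the missing amount.

Emit:
{"name": "drive_tool", "arguments": {"deltas": "-0.12 -0.03 0 0;-0.11 -0.03 0 0;0 0 -0.1 0;0 0 -0.1 0;0 0 -0.1 0;0 0 -0.08 0;0 0 0 0"}}

```text
t: 3.38
eef_pos: [413.9, 115.0, 5.9]
tcp_rot: [3.141, -0.002, -2.885]
ft_force: [-0.5, -0.1, -0.9]
opening: 0.005
grip_force: 0.0
```

```bash
python3 tip.py s4
```

```text
eef [414.2 115.    6.6] F [0.3 0.2 0. ] nominal tip px [[281. 307.]]
267 268 285 [[401, 120, 76], [412, 105, 76], [420, 108, 69]]
271 268 303 [[399, 119, 70], [403, 111, 72], [459, 107, 35]]
275 269 302 [[401, 119, 62], [405, 105, 66], [453, 104, 33]]
279 270 299 [[401, 118, 54], [407, 106, 57], [444, 103, 32]]
283 271 285 [[400, 116, 48], [404, 107, 51], [426, 116, 30]]
287 272 281 [[401, 115, 41], [404, 110, 42], [408, 108, 39]]
291 273 279 [[401, 114, 34], [402, 111, 34], [405, 110, 33]]
```

Emit:
{"name": "drive_tool", "arguments": {"deltas": "0.077 0.02 0.012 0;0.077 0.02 0.012 0;0.077 0.02 0.012 0;0.077 0.02 0.012 0;0.077 0.02 0.012 0;0.077 0.02 0.012 0;0.077 0.02 0.012 0;0.077 0.02 0.012 0"}}

```text
t: 4.1
eef_pos: [468.7, 130.8, 16.4]
tcp_rot: [3.139, -0.017, -2.885]
ft_force: [-39.8, 0.6, 30.8]
opening: 0.005
grip_force: 21.0
```

```bash
cat > pot.py <<'E'
from h import *
import sys
p,_=shot('top',sys.argv[1]);p2,_=shot('scene',sys.argv[1]+'s')
C=np.array([545,112.6]);a=.2576;R=np.array([[np.cos(a),np.sin(a)],[-np.sin(a),np.cos(a)]])
for n,q,z in(('top',p,45),('scene',p2,40)):
    h=cv2.cvtColor(q,cv2.COLOR_RGB2HSV);m=((h[...,0]<9)|(h[...,0]>172))&(h[...,1]>130)&(h[...,2]>40)
    k,l,s,c=cv2.connectedComponentsWithStats(m.astype(np.uint8))
    for i in range(1,k):
        w=at(n,*c[i],z)[:2];r=R@(w-C)
        if s[i,4]>15 and abs(r[0])<115 and abs(r[1])<70: print(n,s[i],'rack',r.round(1))
s=env.state();print('tool rack',(R@(s['eef_pos'][:2]-C)).round(1),s['eef_pos'].round(1),s['ft_force'].round(1))
E
python3 pot.py p1
```

```text
scene [300 238  17  23 217] rack [-38.6  25. ]
tool rack [-67.4  36.9] [470.4 131.1  16.6] [-25.8   2.2  19.8]
```

```bash
python3 - <<'E'
from h import *
a=cv2.imread('pics/p1s.png')[170:310,240:390]
cv2.imwrite('pics/c5.png',cv2.convertScaleAbs(cv2.resize(a,None,fx=4,fy=4,interpolation=2),alpha=2.2))
E
```

```text
(no output)
```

View pics/c5.png

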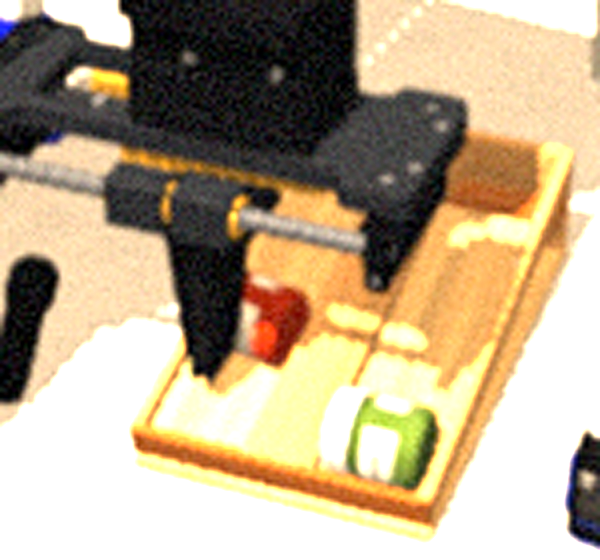

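The tip is at about pixel (291,264), beside the left wall and close to the gutter floor. The pot is uphill of it. I'll work out the tip height from that.

```bash
python3 - <<'E'
from h import *
C=np.array([545,112.6]);a=.2576;R=np.array([[np.cos(a),np.sin(a)],[-np.sin(a),np.cos(a)]])
W=lambda x,y,z:np.r_[C+R.T@[x,y],z]
for z in(20,25,30,35,40):print(z,(R@(at('scene',291,264.5,z)[:2]-C)).round(1), pix('scene',[W(-67,37,z),W(-78,37,z),W(-67,25,z)]).round(0).tolist())
d=np.load('pics/p1s.npz')['d']
for v in range(246,270,2):
    print(v,[(lambda o,r:np.r_[R@((o+r*d[v,u])[:2]-C),(o+r*d[v,u])[2]].round(0).astype(int).tolist())(*ray('scene',u,v)) for u in (287,289,291,293,295,300)])
E
```

```text
20 [-60.3  46.4] [[295.0, 268.0], [292.0, 273.0], [302.0, 270.0]]
25 [-65.7  43.8] [[295.0, 266.0], [292.0, 270.0], [302.0, 268.0]]
30 [-71.1  41.2] [[295.0, 264.0], [292.0, 268.0], [302.0, 265.0]]
35 [-76.6  38.5] [[294.0, 261.0], [292.0, 265.0], [301.0, 263.0]]
40 [-82.   35.9] [[294.0, 259.0], [291.0, 263.0], [301.0, 260.0]]
246 [[-77, 43, 70], [-77, 40, 71], [-77, 37, 72], [-79, 32, 75], [-80, 29, 76], [-58, 30, 60]]
248 [[-77, 44, 66], [-77, 40, 67], [-77, 37, 68], [-80, 32, 71], [-77, 30, 70], [-57, 31, 55]]
250 [[-79, 43, 64], [-78, 40, 64], [-79, 36, 66], [-79, 33, 67], [-77, 30, 66], [-57, 31, 51]]
252 [[-79, 43, 60], [-78, 40, 60], [-78, 37, 61], [-80, 33, 64], [-76, 31, 61], [-57, 31, 47]]
254 [[-79, 43, 57], [-77, 41, 56], [-78, 37, 58], [-78, 33, 58], [-76, 31, 58], [-59, 31, 45]]
256 [[-78, 44, 51], [-78, 40, 52], [-79, 37, 54], [-78, 34, 54], [-76, 31, 54], [-57, 32, 39]]
258 [[-79, 44, 48], [-79, 40, 49], [-78, 37, 50], [-80, 33, 52], [-75, 32, 49], [-48, 36, 27]]
260 [[-59, 54, 26], [-79, 40, 46], [-80, 37, 47], [-79, 34, 47], [-71, 34, 41], [-51, 34, 26]]
262 [[-63, 52, 25], [-80, 40, 42], [-80, 36, 44], [-78, 34, 43], [-57, 41, 24], [-56, 33, 26]]
264 [[-66, 51, 24], [-79, 41, 38], [-79, 37, 38], [-77, 35, 38], [-61, 39, 24], [-60, 31, 25]]
266 [[-69, 49, 23], [-70, 45, 25], [-66, 44, 22], [-67, 40, 24], [-64, 38, 22], [-63, 30, 24]]
268 [[-73, 48, 22], [-73, 44, 24], [-72, 41, 24], [-70, 39, 23], [-69, 35, 23], [-68, 27, 24]]
```

The tool force of (−40, 0, +31) N lies along the line through the pot's two contacts, at the pusher and at the floor. That is a friction wedge, so the friction is high. I'll retreat, lower the tip and spread the fingers slightly. Then I'll push in short strokes that rise as the pot rolls, so the contact doesn't slip.

Emit:
{"name": "drive_tool", "arguments": {"deltas": "-0.1 -0.03 0 0;-0.04 -0.025 -0.05 0;0 0 -0.05 0;0 0 0 0", "gripper": 0.94}}

```text
t: 4.53
eef_pos: [462.7, 125.5, 5.9]
tcp_rot: [3.142, -0.0, -2.885]
ft_force: [-0.7, 0.4, -0.8]
opening: 0.063
grip_force: 0.1
```

```bash
python3 pot.py p2; python3 tip.py s5|tail -4
```

```text
scene [302 244  13  19 184] rack [-47.1  22.7]
tool rack [-76.1  33.5] [462.9 125.6   6.3] [0.3 0.8 0. ]
259 284 310 [[450, 132, 53], [454, 114, 59], [485, 113, 38]]
263 284 299 [[449, 132, 45], [452, 121, 49], [461, 116, 44]]
267 286 298 [[450, 129, 38], [453, 122, 40], [459, 117, 38]]
271 287 295 [[451, 128, 30], [451, 118, 35], [451, 116, 36]]
```

Emit:
{"name": "drive_tool", "arguments": {"deltas": "0.039 0.01 0.042 0;0.039 0.01 0.042 0;-0.005 -0.001 -0.071 0;0.039 0.01 0.042 0;0.039 0.01 0.042 0;-0.005 -0.001 -0.071 0"}}

```text
t: 5.18
eef_pos: [478.7, 129.7, 10.6]
tcp_rot: [-3.141, 0.003, -2.885]
ft_force: [0.6, -0.9, 0.1]
opening: 0.061
grip_force: 0.0
```

Emit:
{"name": "drive_tool", "arguments": {"deltas": "0.039 0.01 0.042 0;0.039 0.01 0.042 0;-0.005 -0.001 -0.07 0;0.039 0.01 0.042 0;0.039 0.01 0.042 0;-0.005 -0.001 -0.07 0;0.039 0.01 0.042 0;0.039 0.01 0.042 0;-0.005 -0.001 -0.07 0"}}

```text
t: 5.93
eef_pos: [500.4, 135.4, 14.8]
tcp_rot: [-3.141, 0.003, -2.885]
ft_force: [-1.5, 0.2, 2.5]
opening: 0.055
grip_force: 0.9
```

```bash
python3 pot.py p3; python3 tip.py s6|tail -4
```

```text
scene [312 228  11  18 147] rack [-0.5 24.8]
tool rack [-39.2  33.6] [498.5 135.1  12.9] [ 0.7 -1.1 -0.3]
241 294 320 [[484, 140, 62], [490, 126, 65], [523, 122, 46]]
245 294 317 [[484, 140, 55], [489, 128, 57], [516, 123, 42]]
249 295 307 [[485, 139, 46], [499, 140, 37], [495, 127, 46]]
253 296 305 [[486, 138, 39], [487, 128, 42], [490, 127, 40]]
```

Emit:
{"name": "drive_tool", "arguments": {"deltas": "0.039 0.01 0.042 0;0.039 0.01 0.042 0;-0.005 -0.001 -0.071 0;0.039 0.01 0.042 0;0.039 0.01 0.042 0;-0.005 -0.001 -0.071 0;0.039 0.01 0.042 0;0.039 0.01 0.042 0;-0.005 -0.001 -0.071 0"}}

```text
t: 6.83
eef_pos: [522.5, 141.1, 18.8]
tcp_rot: [-3.141, 0.004, -2.885]
ft_force: [1.3, 0.3, -0.2]
opening: 0.061
grip_force: 0.0
```

Emit:
{"name": "drive_tool", "arguments": {"deltas": "0.039 0.01 0.042 0;0.039 0.01 0.042 0;-0.005 -0.001 -0.071 0;0.039 0.01 0.042 0;0.039 0.01 0.042 0;-0.005 -0.001 -0.071 0;0.039 0.01 0.042 0;0.039 0.01 0.042 0;-0.005 -0.001 -0.071 0"}}

```text
t: 7.58
eef_pos: [544.5, 146.9, 22.8]
tcp_rot: [-3.141, 0.004, -2.885]
ft_force: [-0.6, -0.2, 0.2]
opening: 0.062
grip_force: 0.0
```

```bash
python3 pot.py p4; python3 tip.py s7|tail -4
```

```text
scene [323 208  11  18 142] rack [61.3 29.1]
tool rack [ 6.1 33.4] [542.3 146.5  20.6] [-1.1 -0.   0.2]
222 305 329 [[529, 152, 68], [533, 137, 72], [564, 133, 56]]
226 305 332 [[527, 150, 62], [532, 140, 63], [541, 111, 70]]
230 307 334 [[532, 150, 51], [534, 137, 55], [543, 108, 62]]
234 307 315 [[531, 150, 44], [532, 140, 47], [532, 139, 47]]
```

Emit:
{"name": "drive_tool", "arguments": {"deltas": "0.039 0.01 0.042 0;0.039 0.01 0.042 0;-0.005 -0.001 -0.071 0;0.039 0.01 0.042 0;0.039 0.01 0.042 0;-0.005 -0.001 -0.071 0;0.039 0.01 0.042 0;0.039 0.01 0.042 0;-0.005 -0.001 -0.071 0"}}

```text
t: 8.48
eef_pos: [566.7, 152.6, 27.1]
tcp_rot: [-3.141, 0.004, -2.885]
ft_force: [0.8, -0.9, 1.2]
opening: 0.056
grip_force: 0.0
```

Emit:
{"name": "drive_tool", "arguments": {"deltas": "0.039 0.01 0.042 0;0.039 0.01 0.042 0;-0.005 -0.001 -0.071 0;0.039 0.01 0.042 0;0.039 0.01 0.042 0;0 0 0 0;0 0 0 0"}}

```text
t: 9.07
eef_pos: [579.8, 156.2, 35.2]
tcp_rot: [3.142, 0.001, -2.885]
ft_force: [0.6, -0.1, 0.3]
opening: 0.059
grip_force: 0.0
```

```bash
python3 pot.py p5; python3 - <<'E'
from h import *
a=cv2.imread('pics/p5.png')[120:290,260:400];b=cv2.imread('pics/p5s.png')[160:330,270:410]
cv2.imwrite('pics/c6.png',cv2.convertScaleAbs(cv2.resize(np.hstack([a,b]),None,fx=2.8,fy=2.8,interpolation=2),alpha=2))
E
```

```text
scene [329 197  12  19 112] rack [100.2  31.3]
tool rack [44.4 33.3] [579.4 156.1  34.9] [ 0.2 -0.9 -0.8]
```

View pics/c6.png

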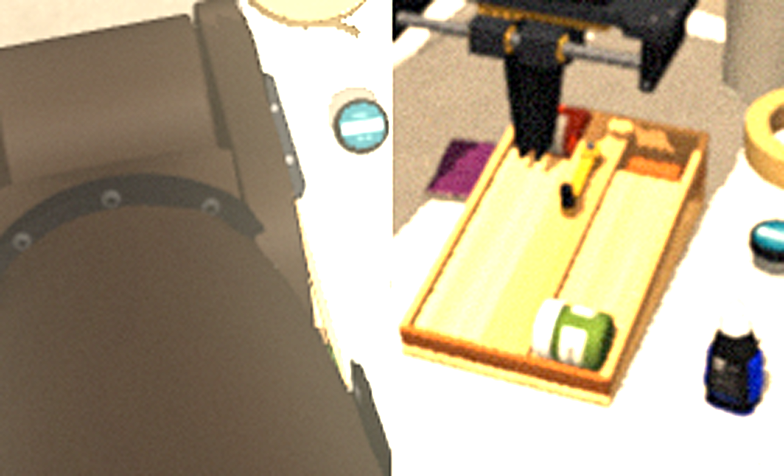

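The picture shows the red pot up in the pocket beyond the finger, at about scene (328,205), and the green pot still at the foot. I'll withdraw, rise, shut the fingers and check.

Emit:
{"name": "drive_tool", "arguments": {"deltas": "-0.16 -0.042 0 0;-0.16 -0.042 0 0;-0.16 -0.042 0.05 0;0 0 0.2 0;0.02 -0.1 0.2 0;0.05 -0.2 0.05 0;0.06 -0.2 0 0;0.06 -0.2 0 0;0 0 0 0;0 0 0 0", "gripper": 1}}

```text
t: 10.0
eef_pos: [550.4, 72.8, 84.8]
tcp_rot: [3.141, -0.0, -2.887]
ft_force: [0.3, 0.4, -1.2]
opening: 0.007
grip_force: 0.0
```

```bash
python3 pot.py p6; cat > look.py <<'E'
from h import *
import sys
C=np.array([545,112.6]);a=.2576;R=np.array([[np.cos(a),np.sin(a)],[-np.sin(a),np.cos(a)]])
z=np.load(f'pics/{sys.argv[1]}s.npz');p,d=z['p'],z['d']
h=cv2.cvtColor(p,cv2.COLOR_RGB2HSV)
def blob(m,name):
    r=[]
    for v,u in np.argwhere(m):
        o,q=ray('scene',u,v);w=o+q*d[v,u];w=np.r_[R@(w[:2]-C),w[2]]
        if abs(w[0])<100 and abs(w[1])<60: r.append(w)
    r=np.array(r);print(name,len(r),r.mean(0).round(1),r.min(0).round(0),r.max(0).round(0))
S=np.zeros(d.shape,bool);S[180:310,270:400]=1
blob(S&((h[...,0]<9)|(h[...,0]>172))&(h[...,1]>140)&(h[...,2]>40),'red')
m=S&(h[...,0]>45)&(h[...,0]<75)&(h[...,1]>90);blob(m,'green')
E
python3 look.py p6; python3 - <<'E'
from h import *
a=cv2.imread('pics/p6s.png')[150:310,270:410]
cv2.imwrite('pics/c7.png',cv2.convertScaleAbs(cv2.resize(a,None,fx=3.7,fy=3.7,interpolation=2),alpha=2))
E
```

```text
top [299 165  13  20 110] rack [79.1 32.1]
scene [321 197  19  18 157] rack [98.4 37.6]
tool rack [ -4.9 -38.7] [550.1  73.9  84.7] [ 1.  -0.4 -0.3]
red 155 [65.6 24.2 62.2] [ -9. -41.  38.] [ 81.  50. 107.]
green 47 [-10.2 -31.9 136.8] [-84. -55.  44.] [ 70.  49. 170.]
```

View pics/c7.png

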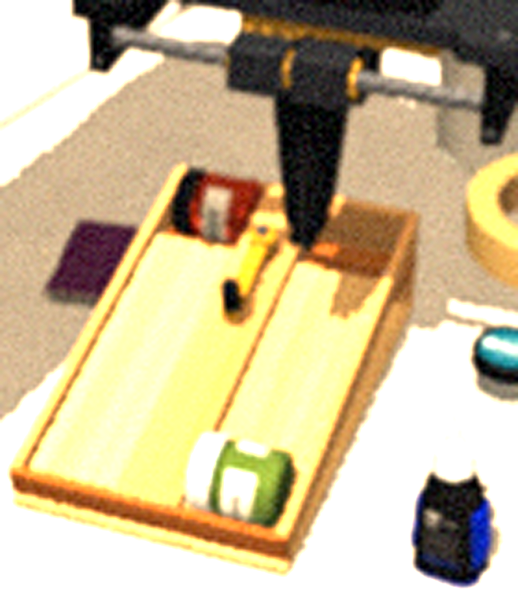

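The red pot sits in the pocket against the stop and the keeper is unmoved, with its peg at crop (232,300). The green pot is at the foot. Next I'll lower the tool beside the rib and push the peg left.

Emit:
{"name": "drive_tool", "arguments": {"deltas": "0 0 -0.15 0;0 0 -0.15 0;0 0 -0.15 0;-0.021 0.081 0 0;-0.021 0.081 0 0;-0.021 0.081 0 0;0 0.063 0.003 0;0 0.063 0.003 0;0 0 0 0"}}

```text
t: 10.85
eef_pos: [544.5, 111.9, 41.2]
tcp_rot: [-3.142, 0.001, -2.884]
ft_force: [0.2, -0.7, -0.1]
opening: 0.004
grip_force: 0.0
```

Emit:
{"name": "drive_tool", "arguments": {"deltas": "0.005 0.063 0.003 0;0.005 0.063 0.004 0;0.007 0.063 0.004 0;0.007 0.063 0.004 0;0 0 0 0"}}

```text
t: 11.27
eef_pos: [547.4, 136.6, 42.3]
tcp_rot: [-3.142, 0.002, -2.884]
ft_force: [0.2, -0.2, 0.8]
opening: 0.006
grip_force: 0.4
```

```bash
python3 pot.py p7; python3 - <<'E'
from h import *
a=cv2.imread('pics/p7s.png')[150:310,270:410]
cv2.imwrite('pics/c8.png',cv2.convertScaleAbs(cv2.resize(a,None,fx=3.7,fy=3.7,interpolation=2),alpha=2))
E
```

```text
scene [327 197  13  18 104] rack [101.3  32.2]
tool rack [ 7.4 22.1] [546.5 135.9  41.9] [ 0.3  0.2 -0.3]
```

View pics/c8.png

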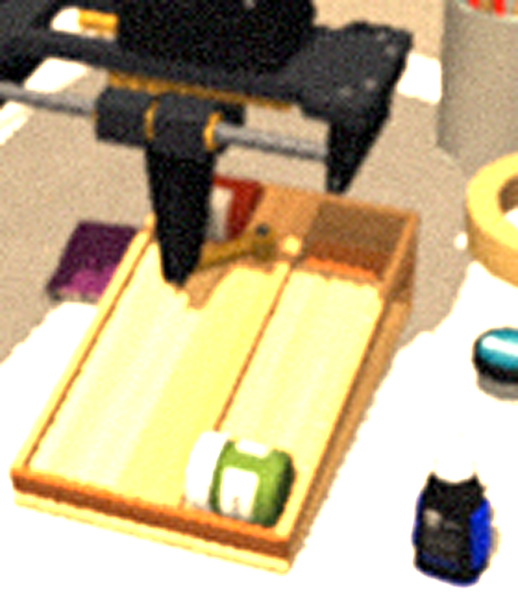

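The bar has swung to about 45° over the left gutter, and the peg is behind the fingertip at about crop (185,275). I'll move round to the downhill side of the peg and push it uphill along its arc.

Emit:
{"name": "drive_tool", "arguments": {"deltas": "0.013 -0.048 0 0;-0.125 -0.033 0 0;-0.125 -0.033 -0.02 0;-0.024 0.092 0 0;-0.024 0.092 0 0;0.08 0.02 0 0;0.08 0.02 0 0;0 0 0 0"}}

```text
t: 12.03
eef_pos: [536.1, 147.4, 40.0]
tcp_rot: [3.142, 0.001, -2.884]
ft_force: [-1.0, 0.1, -0.2]
opening: 0.004
grip_force: 0.0
```

Emit:
{"name": "drive_tool", "arguments": {"deltas": "0.045 0.064 0.011 0;0.049 0.049 0.011 0;0.061 0.042 0.011 0;0.065 0.029 0.011 0;0.068 0.018 0.011 0;0 0 0 0"}}

```text
t: 12.53
eef_pos: [559.7, 166.7, 44.5]
tcp_rot: [3.141, -0.01, -2.884]
ft_force: [-14.9, -0.9, 5.4]
opening: -0.0
grip_force: 7.3
```

```bash
python3 pot.py p8
```

```text
scene [322 197  19  13 117] rack [105.2  37.9]
tool rack [28.  48.5] [559.7 166.6  44.6] [-14.6  -0.5   4.1]
```

A steady 15 N means the bar is at its stop. I'll retreat downhill and up, clear of the view.

Emit:
{"name": "drive_tool", "arguments": {"deltas": "-0.1 -0.026 0 0;-0.15 -0.04 0.05 0;-0.15 -0.04 0.2 0;0 0 0.3 0;-0.1 0.2 0.3 0;-0.1 0.3 0 0;-0.1 0.3 0 0;0 0.3 0 0;0 0 0 0;0 0 0 0"}}

```text
t: 13.47
eef_pos: [493.1, 267.5, 130.6]
tcp_rot: [3.141, 0.001, -2.882]
ft_force: [-0.0, 0.2, -0.3]
opening: 0.005
grip_force: 0.0
```

```bash
python3 pot.py p9; python3 - <<'E'
from h import *
C=np.array([545,112.6]);a=.2576;R=np.array([[np.cos(a),np.sin(a)],[-np.sin(a),np.cos(a)]])
for f in('top0','p9'):
    z=np.load(f'pics/{f}.npz');p,d=z['p'],z['d'];h=cv2.cvtColor(p,cv2.COLOR_RGB2HSV)
    pts=[]
    for v in range(130,290):
        for u in range(270,400):
            o,q=ray('top',u,v);w=o+q*d[v,u];r=R@(w[:2]-C);pts.append([*r,w[2],*h[v,u]])
    P=np.array(pts);I=(abs(P[:,0])<100)&(abs(P[:,1])<56)
    fl=16+.176*(P[:,0]+100)
    k=I&(P[:,0]<60)&(P[:,0]>-60)&(P[:,2]-fl>14)
    print(f,'raised: n',k.sum());Q=P[k];
    if len(Q):
        b=Q[np.argmax(Q[:,2]-fl[k])];print(' highest',b[:3].round(1),'x',Q[:,0].min().round(1),Q[:,0].max().round(1),'y',Q[:,1].min().round(1),Q[:,1].max().round(1))
    for n,m in(('green',(P[:,3]>40)&(P[:,3]<80)&(P[:,4]>80)),('red',((P[:,3]<9)|(P[:,3]>172))&(P[:,4]>130)&(P[:,2]>34))):
        g=P[I&m];print(' ',n,len(g),g[:,:3].mean(0).round(1) if len(g) else '')
E
```

```text
top [300 165  15  12  52] rack [81.1 26.3]
top [312 173   5   8  23] rack [68.8 17.8]
top [302 179   4   6  16] rack [67.4 38.5]
scene [321 197  19  13 119] rack [104.9  38.4]
tool rack [-11.  161.4] [493.2 265.9 130.4] [-0.7 -0.5  0.4]Traceback (most recent call last):
  File "<stdin>", line 8, in <module>
  File "h.py", line 6, in ray
    c=env.camera_params(n);K=np.array(c['mtx']);T=np.array(c['camera_from_world'])
ValueError: time passes only in moves, steps and waits
```

```bash
python3 - <<'E'
from h import *
c=env.camera_params('top');K=np.array(c['mtx']);T=np.array(c['camera_from_world'])
C=np.array([545,112.6]);a=.2576;R=np.array([[np.cos(a),np.sin(a)],[-np.sin(a),np.cos(a)]])
u,v=[g.ravel() for g in np.meshgrid(np.arange(270,400),np.arange(130,290))]
n=cv2.undistortPoints(np.stack([u,v],1).astype(float)[:,None],K,np.array([c['k1'],0,0,0]))[:,0]
for f in('top0','p9'):
    z=np.load(f'pics/{f}.npz');d=z['d'][v,u];h=cv2.cvtColor(z['p'],cv2.COLOR_RGB2HSV)[v,u]
    w=(np.c_[n,np.ones(len(n))]*d[:,None]-T[:3,3])@T[:3,:3]
    r=(w[:,:2]-C)@R.T;fl=w[:,2]-16-.176*(r[:,0]+100)
    I=(abs(r[:,0])<100)&(abs(r[:,1])<56)
    k=I&(abs(r[:,0])<56)&(fl>14)&(r[:,0]>-50)
    print(f,k.sum(),'lo',r[k].min(0).round(1),'hi',r[k].max(0).round(1),'peg',r[k][fl[k]>27].mean(0).round(1),(fl[k]>27).sum())
    for nm,m in(('green',(h[:,0]>40)&(h[:,0]<80)&(h[:,1]>80)),('red',((h[:,0]<9)|(h[:,0]>172))&(h[:,1]>130)&(r[:,0]>55))):
        g=I&m;print(' ',nm,g.sum(),r[g].mean(0).round(1),w[g,2].mean().round(1) if g.any() else '')
print(env.state()['t'])
E
```

```text
top0 172 lo [-4.9 -5.3] hi [52.9  6.9] peg [ 4.4 -0.5] 25
  green 0 [nan nan] 
  red 0 [nan nan] 
p9 175 lo [38.3 -5.5] hi [53.  50.5] peg [42.8 42.5] 24
  green 0 [nan nan] 
  red 94 [72.7 26.7] 65.7
13.5667<stdin>:14: RuntimeWarning: Mean of empty slice.
  ret = um.true_divide(
```

The bar lies square across the left gutter (rack x 38–53, reaching y = 50). The pot's top is at rack x ≈ 73, z ≈ 66, so it is on its seat. The gripper is clear.

```bash
python3 -c "
from cell import env
print(env.job_done())"
```

```text
the job is handed in; nothing more can be done
None
```

I handed the job in at about 13.6 s; the verdict was not shown. My last measurements put the red pot in the left pocket against the upper stop and the keeper bar square behind it. The green pot looked unmoved in the last picture I viewed, and no bystander was touched as far as I saw.

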